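# Shut the tab-lock gas tap of the bench burner

### The job

The lesson is over: shut off the gas to the bench burner. Pinch the two release tabs on the knob of the tap whose pipe leads to the burner, turn the knob clockwise (seen from above) about 60 degrees to its stop, and let go. Leave the other tap, the one with the round pressure gauge, open as it is.

Things in the scene. Friction and masses are not known exactly. Their poses are not given: they have to be found in the camera images.
- burner_knob_grip (a point): Knob of the tap piped to the burner (142 mm tall, 165 mm off): black bar 60 long, 20 thick, top 83 mm over the bench, white line on one half. Point: on its upright axis, 74 mm up. Turns with it: x along the bar to the white line, z up. Grey ribbed tabs at mid +y and -y sides, 26 wide, 50 to 86 mm up, 48 apart over outer faces; each slides in 6 mm (3 to 8 N). Around: steel ring, 70 across, top 48 mm up.
- burner_knob (a joint): Angle of that knob, rad, growing clockwise from above: about 0 (within 0.05) open, bar along its pipe, white line to the pipe; 1.05 (60 degrees) shut, stop at 1.10. Locked at either place, with some 7 degrees of play, unless both tabs are pinched fully in (36 mm over them); then it turns with the grip (0.04 N m).
- gauge_knob_grip (a point): The same point of the other tap's knob. Tap, knob and tabs are of the same make and size, also open, but its pipe leads to a round pressure gauge lying face up (68 mm across, 56 mm high, 165 mm from the knob's axis). Both taps are round turrets on the bench, 80 mm across, 39 mm high, on a flange 104 mm across.
- gauge_knob (a joint): Angle of the gauge tap's knob in rad, same sense: about 0 is open. It is to stay there.

How it is judged:
By the outcome, as a careful person would: the job done as asked, in the order asked, and still so for the second after the job is handed in, with the robot touching nothing.
It also fails if it takes over 32 s, if anything falls off the work surface, if the arm or the gripper's body presses on something with over 40 N, if the wrist force passes 120 N, or if a joint passes its speed limit or range.

### The arm

A 6-joint arm with a two-finger parallel gripper is mounted at the origin on the work surface. World frame = base frame: x ahead of the robot, y to its left, z up, the work surface at z = 0. Lengths are in m, angles in degrees, forces in N, time in s.
With the tool pointing down it reaches from about 0.4 to 0.825 m from the base axis. Payload 7 kg.
Tool frame: the origin (TCP) lies between the finger pads; the fingertips stand 25 mm ahead of it and the grasp point (between the pads) lies 6 mm ahead of it; z points along the fingers, y is the line along which they close (so a half turn about z gives the same grasp; the last joint's range is limited). The gripper opens to 88 mm and grips with 3 to 60 N. Pads are 19 mm wide; open, the fingers measure 130 mm over their backs; the gripper's body (78 mm by 193 mm) begins 47 mm behind the grasp point.
Start: joints at [-48.352, 20.546, 0.682, 0, -70.136, -16.507], TCP at [0.287, -0.611, 0.252] pointing down, gripper open.
Joint ranges: [-176.03, 176.03], [-82.01, 121.73], [-58.28, 71.71], [-173.87, 95.51], [-174.79, -0.11], [-173.66, 173.66]. Speed limits (degrees/s): [136.94, 136.94, 172.46, 180, 180, 180].

### API

Orientations are given as [roll, pitch, yaw] about the fixed x, y, z axes, in that order (R = Rz(yaw) Ry(pitch) Rx(roll)).
In Python, from plant import r gives the robot as it stands.
- The arm moves only by the shell command python3 -m crank 'ROWS' [FORCE]. ROWS is JSON, a list of rows, each a list of 3 entries, a list of its own where there are three numbers: the turn, a rotation vector about the tool's x, y, z in degrees, then the shift along the tool's x, y, z in cm, then the closure, from -1 (fully open) to 1 (shut). In form: [[[wx, wy, wz], [dx, dy, dz], fingers], ...]. A call has 1 to 8 rows; each row shifts and turns the commanded pose from where the row before left it, along the tool's axes as they then stand; what a row does not reach is not made up. A row lasts 1/10 s, in which the tool goes at most 50 mm and 8.59 degrees, less where a joint would pass 70% of its speed; a pose out of reach is approached as far as the arm can. A call with a gripper value outside its range is refused whole. The fingers move at their own pace and stop on an object; FORCE is the grip in N (left out, the last holds). Time passes only in rows, so rows that do not move let the fingers close. It gives the time, the measured TCP pose, the force, the opening and the grip force at its end, in the units of the state.
- r.get_state(): the state, without advancing time (a new reading comes with each control period).
- r.capture(name): name is "scene" or "side" or "wrist"; returns a dict with "color" (384x512x3 uint8, red, green, blue), "range_z" (384x512 float32, m along the optical axis (not along the pixel's ray), 0 where there is no reading), "intrinsics" (3x3 intrinsics, pixels), "world_from_camera" (4x4, takes a point from camera to world coordinates); the wrist camera has in their place "hand_eye" (4x4, takes a point from camera to tool coordinates, whose origin is the TCP and whose axes are the flange's). Camera axes: x right, y down, z forward; pixel columns grow to the right and rows downward; lengths in m; the calibration is good to about 2 mm. A picture is of the moment at which its call begins: read the wrist's pose just before it.
- r.close_job(): hands the job in; it is judged then, once.
The state is a dict: "time_s": time; "joints": joint angles; "qd": joint speeds; "joint_torque": joint torques, N m; "tcp_pos": TCP position; "eef_rot": TCP orientation; "contact_force": force on the tool from outside, world axes, zero at the start; "moment": the same for the moment, N m; "gripper_width": finger opening in m; "gripper_force": force on a finger pad.
Only numpy, scipy, OpenCV 4.12 (cv2) and the standard library are available. Lean on these libraries where they do the work, as an engineer would, in place of code of your own. Each camera call takes 0.05 s, during which the arm holds its last target. There are 200 camera calls.

## Working session

There is one attempt and no reset: what is moved stays moved. The work goes in short steps, Python scripts to look and compute and a shell command to move; the robot and the scene stay as the last step left them, time stands still between calls to the robot, and variables do not carry over. Pictures are saved under pics/ and viewed, at most 10 in all, crops included, and the job is handed in when it is done.

```bash
mkdir -p pics; ls
python3 - <<'E'
from plant import r
import cv2,numpy as np,pickle
s=r.get_state();print({k:s[k] for k in('time_s','tcp_pos','eef_rot','gripper_width')})
d={n:r.capture(n) for n in("scene","side")}
pickle.dump(d,open('d.pkl','wb'))
im=np.hstack([cv2.resize(d[n]["color"],None,fx=.78,fy=.78) for n in d])
for n in d: cv2.imwrite(f'pics/{n}.png',cv2.resize(d[n]["color"][...,::-1],(768,576)))
E
```

```text
pics
{'time_s': 0.0, 'tcp_pos': array([ 0.28658299, -0.6106644 ,  0.25061787]), 'eef_rot': array([ 1.79906284e+02, -7.63825950e-03, -1.54864489e+02]), 'gripper_width': 0.08766873953181116}
```

View pics/scene.png

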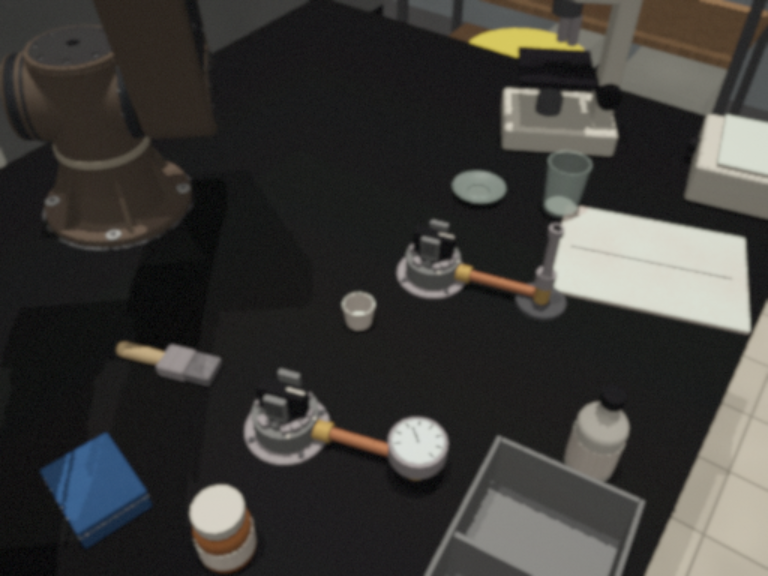

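View pics/side.png

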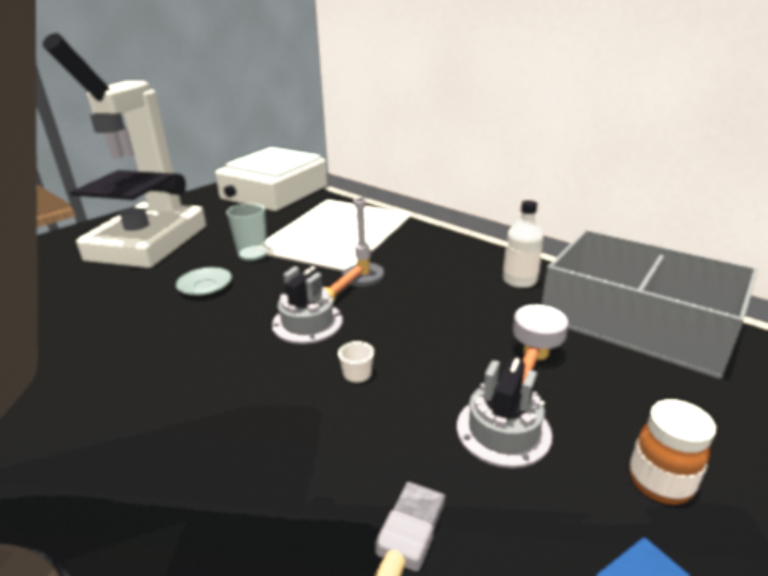

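The scene view shows the burner tap near (432,265), with its pipe leading right to the burner at (545,290). The gauge tap is near (288,425), with the gauge at (418,445). Both views are shown at 1.5x. Next I'll use depth to get world coordinates.

```bash
cat > h.py <<'E'
import numpy as np,cv2
def cloud(d,T=None):
    T=d["world_from_camera"] if T is None else T
    K=d["intrinsics"];z=d["range_z"];v,u=np.indices(z.shape)
    p=np.stack([(u-K[0,2])/K[0,0]*z,(v-K[1,2])/K[1,1]*z,z],-1)@T[:3,:3].T+T[:3,3]
    p[z<=0]=np.nan
    return p
def circ(p):
    A=np.c_[2*p,np.ones(len(p))];s=np.linalg.lstsq(A,(p**2).sum(1),rcond=None)[0]
    return s[:2],np.sqrt(s[2]+s[:2]@s[:2])
E
python3 - <<'E'
import pickle,numpy as np,cv2
from h import *
D=pickle.load(open('d.pkl','rb'))
for n,bu,fl in(("scene",(543,295),(431,272)),("side",(363,270),(307,322))):
    d=D[n];p=cloud(d);c=d["color"].astype(int)
    f=lambda q:p[int(q[1]/1.5),int(q[0]/1.5)]
    c0=f(fl)[:2];print(n,'near',f(fl),'burner',f(bu))
    for zlo,zhi,R in((.001,.02,.07),(.04,.052,.05),(.06,.095,.05)):
        m=(np.hypot(*(p[...,:2]-c0).transpose(2,0,1))<R)&(p[...,2]>zlo)&(p[...,2]<zhi)
        q=p[m];print(zlo,len(q),np.nanmedian(q,0))
    # copper pipe
    h=cv2.cvtColor(d["color"],cv2.COLOR_RGB2HSV)
    m=(h[...,0]<18)&(h[...,1]>100)&(h[...,2]>90)&(np.hypot(*(p[...,:2]-c0).transpose(2,0,1))<.2)&(p[...,2]>.01)&(p[...,2]<.06)
    q=p[m];mu=q.mean(0);w=np.linalg.svd((q-mu)[:,:2],full_matrices=False)[2][0]
    if w@(mu[:2]-c0)<0:w=-w
    print('pipe',len(q),mu,np.degrees(np.arctan2(w[1],w[0])))
    # flange: ray to z=.004 of bright mask
    K=d["intrinsics"];T=d["world_from_camera"];v,u=np.indices(h.shape[:2])
    ray=np.stack([(u-K[0,2])/K[0,0],(v-K[1,2])/K[1,1],np.ones(u.shape)],-1)@T[:3,:3].T
    g=T[:3,3]+ray*((.004-T[2,3])/ray[...,2])[...,None]
    m=((h[...,2]>110)&(np.hypot(*(g[...,:2]-c0).transpose(2,0,1))<.075)&(p[...,2]<.02)).astype(np.uint8)
    k=cv2.findContours(m,0,cv2.CHAIN_APPROX_NONE)[0];k=max(k,key=cv2.contourArea if 0 else len)[:,0]
    P=g[k[:,1],k[:,0],:2]
    for i in range(8):
        cc,rr=circ(P);e=np.hypot(*(P-cc).T)
        P=P[e>rr-.003]
    print('flange',cc,rr,len(P))
E
```

```text
scene near [0.53652278 0.11629408 0.03802275] burner [0.68657573 0.17534279 0.03080639]
0.001 644 [0.54296656 0.11118961 0.0055668 ]
0.04 234 [0.53851401 0.12833001 0.04636422]
0.06 432 [0.52835491 0.13941888 0.08023155]
pipe 276 [0.6266981  0.16910142 0.02406979] 13.583175051129425
flange [0.52079848 0.14612658] 0.05029054441072033 65
side near [0.49454293 0.1173892  0.03088222] burner [0.67221774 0.17788588 0.01935978]
0.001 1138 [0.48145686 0.10985998 0.00226457]
0.04 244 [0.50461326 0.1296484  0.046054  ]
0.06 385 [0.51096277 0.13614752 0.07914819]
pipe 158 [0.62960798 0.17218322 0.02435692] 15.112240523683104
flange [0.51874016 0.14800063] 0.05227082010321954 66
```

```bash
python3 -m crank '[[[0,0,0],[-3.13,3.46,0],-1],[[0,0,0],[-3.13,3.46,0],-1],[[0,0,0],[-3.13,3.46,0],-1],[[0,0,0],[-3.13,3.46,0],-1],[[0,0,0],[-3.13,3.46,0],-1],[[0,0,0],[-3.13,3.46,0],-1],[[0,0,0],[-3.13,3.46,0],-1],[[0,0,0],[-3.13,3.46,0],-1]]'
python3 -m crank '[[[0,0,0],[-3.13,3.46,0],-1],[[0,0,0],[-3.13,3.46,0],-1],[[0,0,0],[-3.13,3.46,0],-1],[[0,0,0],[-3.13,3.46,0],-1],[[0,0,0],[-3.13,3.46,0],-1],[[0,0,0],[-3.13,3.46,0],-1],[[0,0,0],[-3.13,3.46,0],-1],[[0,0,0],[-3.13,3.46,0],-1]]'
python3 -m crank '[[[0,0,0],[-3.13,3.46,0],-1],[[0,0,5.5],[0,0,0],-1],[[0,0,5.5],[0,0,0],-1],[[0,0,0],[0,0,0],-1],[[0,0,0],[0,0,0],-1]]'
cat > look.py <<'E'
import sys,pickle,numpy as np,cv2
from plant import r
from scipy.spatial.transform import Rotation as R
from h import *
def look(name):
    s=r.get_state();d=r.capture("wrist")
    T=np.eye(4);T[:3,:3]=R.from_euler('xyz',s["eef_rot"],degrees=True).as_matrix();T[:3,3]=s["tcp_pos"]
    d["world_from_camera"]=T@d["hand_eye"];pickle.dump((s,d),open(name+'.pkl','wb'))
    cv2.imwrite(f'pics/{name}.png',d["color"][...,::-1]);return s,d
if __name__=="__main__":
    s,d=look(sys.argv[1]);print(s["time_s"],s["tcp_pos"],s["eef_rot"],s["joints"]);print(d["hand_eye"].round(3))
E
python3 look.py w1
```

```text
time_s: 0.9
tcp_pos: [0.3958, -0.2523, 0.2515]
eef_rot: [180.0, 0.0, -154.9]
contact_force: [1.2, -0.4, -0.3]
gripper_width: 0.0875
gripper_force: 0.0
time_s: 1.7
tcp_pos: [0.5049, 0.1048, 0.2515]
eef_rot: [180.0, -0.0, -154.8]
contact_force: [0.7, 0.1, 0.6]
gripper_width: 0.088
gripper_force: 0.0
time_s: 2.2
tcp_pos: [0.5184, 0.1474, 0.2514]
eef_rot: [-180.0, -0.0, -165.7]
contact_force: [0.3, -0.3, -0.2]
gripper_width: 0.0875
gripper_force: 0.0
2.2 [0.51837604 0.14735112 0.25135377] [-1.79994102e+02 -2.43610426e-02 -1.65707974e+02] [ 3.67141424e+01  7.75123088e+00 -1.65104718e+01 -4.21100865e-03
 -6.57630664e+01 -1.12420385e+02]
[[-0.    -0.953 -0.302  0.082]
 [ 1.    -0.    -0.    -0.   ]
 [ 0.    -0.302  0.953 -0.133]
 [ 0.     0.     0.     1.   ]]
```

View pics/w1.png

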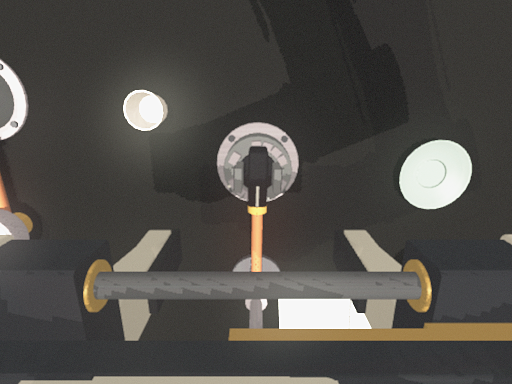

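The tap sits at (257,163), its bar along the pipe (column 257) and the white line toward the pipe. Joint 6 would reach its limit while turning from this side, so I'll use the half-turned grasp.

```bash
cat > meas.py <<'E'
import sys,pickle
from h import *
s,d=pickle.load(open(sys.argv[1]+'.pkl','rb'));p=cloud(d);c0=np.array([.52,.147])
h=cv2.cvtColor(d["color"],cv2.COLOR_RGB2HSV);rho=np.hypot(*(p[...,:2]-c0).transpose(2,0,1))
top=(rho<.045)&(p[...,2]>.065)&(p[...,2]<.1)
dark=top&(h[...,2]<60);grey=top&(h[...,2]>=60)
for n,m in(("dark",dark),("grey",grey),("all",top)):
    q=p[m];print(n,len(q),np.median(q,0).round(4))
    if len(q)>10:
        rc=cv2.minAreaRect((q[:,:2]*1e3).astype(np.float32));print('  rect mm',np.round(rc[0],1),np.round(rc[1],1),round(rc[2],1))
K=d["intrinsics"];T=d["world_from_camera"];v,u=np.indices(h.shape[:2])
ray=np.stack([(u-K[0,2])/K[0,0],(v-K[1,2])/K[1,1],np.ones(u.shape)],-1)@T[:3,:3].T
g=T[:3,3]+ray*((.004-T[2,3])/ray[...,2])[...,None]
m=((h[...,2]>90)&(p[...,2]<.02)&(np.hypot(*(g[...,:2]-c0).transpose(2,0,1))<.065)).astype(np.uint8)
k=max(cv2.findContours(m,0,cv2.CHAIN_APPROX_NONE)[0],key=len)[:,0];P=g[k[:,1],k[:,0],:2]
for i in range(8):
    cc,rr=circ(P);P=P[np.hypot(*(P-cc).T)>rr-.003]
print('flange',cc,rr,len(P))
m=(h[...,0]<18)&(h[...,1]>100)&(h[...,2]>90)&(rho<.15)&(rho>.05)&(p[...,2]>.01)&(p[...,2]<.06)
q=p[m];mu=q.mean(0);w=np.linalg.svd((q-mu)[:,:2],full_matrices=False)[2][0];w*=np.sign(w@(mu[:2]-c0))
print('pipe',len(q),mu,np.degrees(np.arctan2(w[1],w[0])),'tap->pipe',np.degrees(np.arctan2(*(mu[:2]-cc)[::-1])))
E
python3 meas.py w1
python3 -m crank '[[[0,0,-8.5],[0,0,0],-1],[[0,0,-8.5],[0,0,0],-1],[[0,0,-8.5],[0,0,0],-1],[[0,0,-8.5],[0,0,0],-1],[[0,0,-8.5],[0,0,0],-1],[[0,0,-8.5],[0,0,0],-1],[[0,0,-8.5],[0,0,0],-1],[[0,0,-8.5],[0,0,0],-1]]'
python3 -m crank '[[[0,0,-8.5],[0,0,0],-1],[[0,0,-8.5],[0,0,0],-1],[[0,0,-8.5],[0,0,0],-1],[[0,0,-8.5],[0,0,0],-1],[[0,0,-8.5],[0,0,0],-1],[[0,0,-8.5],[0,0,0],-1],[[0,0,-8.5],[0,0,0],-1],[[0,0,-8.5],[0,0,0],-1]]'
python3 -m crank '[[[0,0,-8.5],[0,0,0],-1],[[0,0,-8.5],[0,0,0],-1],[[0,0,-8.5],[0,0,0],-1],[[0,0,-8.5],[0,0,0],-1],[[0,0,-8.5],[0,0,0],-1],[[0,0,0],[0,0,0],-1],[[0,0,0],[0,0,0],-1]]'
python3 look.py w2;python3 meas.py w2
```

```text
dark 254 [0.5262 0.1472 0.0828]
  rect mm [519.2 147.2] [57.  19.6] 12.5
grey 1381 [0.5166 0.1468 0.0835]
  rect mm [520.5 147.4] [54.5 51.1] 55.3
all 1635 [0.5183 0.1469 0.0834]
  rect mm [520.3 147.6] [54.7 51.4] 54.8
flange [0.5203109  0.14783524] 0.05163253232714461 254
pipe 468 [0.61388685 0.16943696 0.02530112] 14.013944135046986 tap->pipe 12.998843813211906
time_s: 3.05
tcp_pos: [0.5185, 0.147, 0.2517]
eef_rot: [-180.0, 0.0, -97.4]
contact_force: [-0.1, 0.2, -0.2]
gripper_width: 0.0879
gripper_force: 0.0
time_s: 3.85
tcp_pos: [0.5185, 0.147, 0.2517]
eef_rot: [-180.0, -0.0, -29.4]
contact_force: [-0.4, -0.2, 0.2]
gripper_width: 0.0878
gripper_force: 0.0
time_s: 4.55
tcp_pos: [0.5185, 0.1472, 0.2517]
eef_rot: [-180.0, -0.0, 12.4]
contact_force: [-0.5, -0.2, 0.9]
gripper_width: 0.0878
gripper_force: 0.0
4.55 [0.51850591 0.14720104 0.25166424] [-1.79995696e+02 -7.09627826e-03  1.24206416e+01] [ 3.66936108e+01  7.72767615e+00 -1.64977403e+01 -1.10386338e-03
 -6.57663452e+01  6.57274840e+01]
[[-0.    -0.953 -0.303  0.083]
 [ 1.    -0.     0.     0.   ]
 [-0.    -0.303  0.953 -0.133]
 [ 0.     0.     0.     1.   ]]
dark 504 [0.5233 0.1492 0.083 ]
  rect mm [519.8 148.6] [60.1 19.4] 12.8
grey 1130 [0.5217 0.1488 0.0837]
  rect mm [521.3 147.9] [51.4 52.2] 61.6
all 1634 [0.5226 0.1489 0.0834]
  rect mm [520.5 148.7] [51.7 54.2] 59.7
flange [0.52196385 0.15436716] 0.057016264393399976 122
pipe 913 [0.61898406 0.172104   0.0254412 ] 12.781030102946184 tap->pipe 10.360173089280682
```

View pics/w2.png

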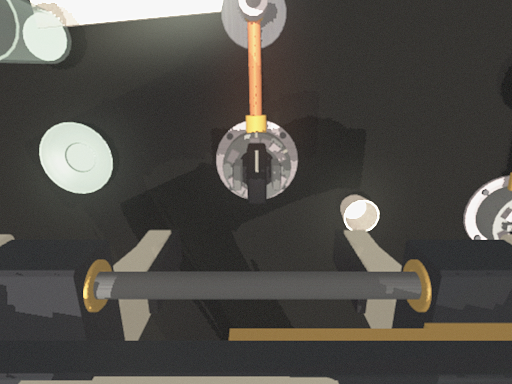

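The burner knob is at (257,160), with the white line toward the burner pipe, and the fingers straddle it symmetrically. Its centre is about (0.520,0.148) and the bar yaw about 12.7°. I'll descend now.

```bash
python3 -m crank '[[[0,0,0],[0.16,-0.05,4],-1],[[0,0,0],[0,0,4],-1],[[0,0,0],[0,0,4],-1],[[0,0,0],[0,0,2.6],-1],[[0,0,0],[0,0,1.6],-1],[[0,0,0],[0,0,1],-1],[[0,0,0],[0,0,0],-1],[[0,0,0],[0,0,0],-1]]'
python3 -m crank '[[[0,0,0],[0,0,0],1],[[0,0,0],[0,0,0],1],[[0,0,0],[0,0,0],1],[[0,0,0],[0,0,0],1],[[0,0,0],[0,0,0],1],[[0,0,0],[0,0,0],1],[[0,0,0],[0,0,0],1],[[0,0,0],[0,0,0],1]]' 25
```

```text
time_s: 5.4
tcp_pos: [0.5205, 0.1486, 0.0802]
eef_rot: [-180.0, -0.0, 12.6]
contact_force: [0.1, 0.2, 0.7]
gripper_width: 0.0875
gripper_force: 0.0
time_s: 6.2
tcp_pos: [0.5201, 0.1481, 0.0798]
eef_rot: [180.0, -0.0, 12.7]
contact_force: [-1.2, -1.7, 3.7]
gripper_width: 0.0351
gripper_force: 25.0
```

```bash
python3 -m crank '[[[0,0,3],[0,0,0],1],[[0,0,5],[0,0,0],1],[[0,0,6],[0,0,0],1],[[0,0,6],[0,0,0],1],[[0,0,6],[0,0,0],1],[[0,0,6],[0,0,0],1],[[0,0,0],[0,0,0],1],[[0,0,0],[0,0,0],1]]'
python3 -c "
from plant import r
s=r.get_state();print(s['moment'],s['joints'])"
```

```text
time_s: 7.0
tcp_pos: [0.5201, 0.1481, 0.0798]
eef_rot: [180.0, -0.0, -19.2]
contact_force: [-1.4, -2.0, 5.2]
gripper_width: 0.0349
gripper_force: 25.0
[-0.81485902  0.5030473  -0.08381767] [ 3.66846326e+01  1.81838123e+01 -2.85419388e+01  1.95755659e-02
 -4.32779267e+01  3.41187392e+01]
```

It's turning with a low moment and the tabs fully in. I'll carry on to the stop.

```bash
python3 -m crank '[[[0,0,6],[0,0,0],1],[[0,0,6],[0,0,0],1],[[0,0,6],[0,0,0],1],[[0,0,6],[0,0,0],1],[[0,0,4],[0,0,0],1],[[0,0,1],[0,0,0],1],[[0,0,0],[0,0,0],1],[[0,0,0],[0,0,0],1]]'
python3 -c "
from plant import r
s=r.get_state();print(s['moment'])"
```

```text
time_s: 7.8
tcp_pos: [0.52, 0.1482, 0.0798]
eef_rot: [180.0, -0.0, -48.2]
contact_force: [-1.4, -2.9, 5.4]
gripper_width: 0.0356
gripper_force: 25.0
[-0.76762945  0.51410674 -0.05293295]
```

```bash
python3 -m crank '[[[0,0,1],[0,0,0],1],[[0,0,0.7],[0,0,0],1],[[0,0,0],[0,0,0],1]]'
python3 -c "
from plant import r
s=r.get_state();print(s['moment'])"
```

```text
time_s: 8.1
tcp_pos: [0.52, 0.1482, 0.0798]
eef_rot: [180.0, -0.0, -49.9]
contact_force: [-1.6, -1.9, 5.0]
gripper_width: 0.0355
gripper_force: 25.0
[-0.73821068  0.53233028  0.18550513]
```

The moment has risen, so the knob is at its stop. I'll release, lift and look.

```bash
python3 -m crank '[[[0,0,0],[0,0,0],-1],[[0,0,0],[0,0,0],-1],[[0,0,0],[0,0,0],-1],[[0,0,0],[0,0,0],-1],[[0,0,0],[0,0,0],-1],[[0,0,0],[0,0,0],-1],[[0,0,0],[0,0,0],-1],[[0,0,0],[0,0,0],-1]]'
python3 -m crank '[[[0,0,0],[0,0,-1],-1],[[0,0,0],[0,0,-3],-1],[[0,0,0],[0,0,-4],-1],[[0,0,0],[0,0,-4],-1],[[0,0,0],[0,0,-4],-1],[[0,0,0],[0,0,-2],-1],[[0,0,0],[0,0,0],-1],[[0,0,0],[0,0,0],-1]]'
python3 look.py w3;python3 meas.py w3
```

```text
time_s: 8.9
tcp_pos: [0.52, 0.1483, 0.0795]
eef_rot: [180.0, 0.0, -50.1]
contact_force: [-0.1, -0.1, -0.2]
gripper_width: 0.0867
gripper_force: 0.0
time_s: 9.7
tcp_pos: [0.5198, 0.1483, 0.2603]
eef_rot: [-179.9, 0.0, -50.1]
contact_force: [-0.2, 0.1, -0.2]
gripper_width: 0.0875
gripper_force: 0.0
9.7 [0.5198027  0.1483298  0.26034694] [-1.79913971e+02  1.38571658e-02 -5.00684492e+01] [ 3.66960184e+01  7.49423026e+00 -1.55954920e+01 -2.03311362e-02
 -6.68251695e+01  3.24350918e+00]
[[-0.    -0.953 -0.302  0.083]
 [ 1.    -0.     0.    -0.   ]
 [-0.    -0.302  0.953 -0.133]
 [ 0.     0.     0.     1.   ]]
dark 1065 [0.5204 0.1473 0.0829]
  rect mm [519.5 145.3] [46.5 59.7] 64.4
grey 494 [0.529  0.143  0.0857]
  rect mm [520.9 148.3] [51.5 49. ] 0.9
all 1559 [0.5223 0.1462 0.0833]
  rect mm [521. 148.] [54.5 51.3] 88.9
flange [0.52512673 0.14291756] 0.044131111378830745 63
pipe 783 [0.62560929 0.17225755 0.02597811] 14.004919797622438 tap->pipe 16.277326886703143
```

View pics/w3.png

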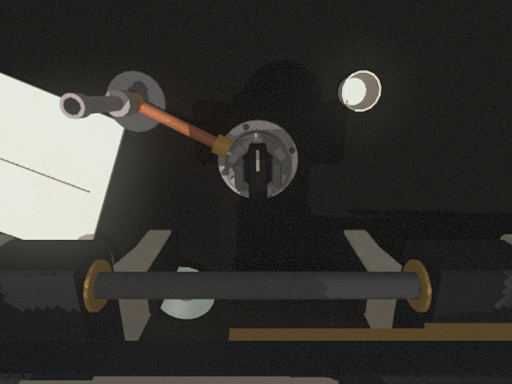

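The knob bar and white line at (257,160) are upright in the view. That is about 62–63° clockwise of the pipe, which runs up-left to the burner. The tabs have sprung out and the arm is clear.

```bash
python3 -c "
from plant import r
print(r.close_job())"
```

```text
the job is handed in; nothing more can be done
None
```

The burner tap is shut: I pinched its knob, turned it about 62° clockwise to the stop and let go; I never touched the gauge tap, and I handed the job in at about 10 s of the 32 s limit, with no verdict returned.

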